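# Load the teapot lid in the dish dryer and turn its timer to the stop

### The arm

A 6-joint arm with a two-finger parallel gripper is mounted at the origin on the work surface. World frame = base frame: x ahead of the robot, y to its left, z up, the work surface at z = 0. Lengths are in m, angles in degrees, forces in N, time in s.
With the tool pointing down it reaches from about 0.325 to 0.85 m from the base axis. Payload 15.5 kg.
Tool frame: the origin (TCP) lies midway between the tips of the shut fingers; the grasp point (between the pads) lies 19 mm behind it; z points along the fingers, y is the line along which they close (so a half turn about z gives the same grasp; the last joint's range is limited). The gripper opens to 91 mm and grips with 3 to 60 N. Pads are 32 mm wide; open, the fingers measure 118 mm over their backs; the gripper's body (76 mm by 178 mm) begins 60 mm behind the grasp point.
Start: joints at [66.721, 28.281, 77.091, -0, 74.628, -5.472], TCP at [0.191, 0.595, 0.214] pointing down, gripper open.
Joint ranges: [-166.48, 166.48], [-47.26, 123.95], [12.59, 153.08], [-70.14, 250.14], [6.76, 159.57], [-176.63, 176.63]. Speed limits (degrees/s): [108.29, 108.29, 147.25, 172.46, 172.46, 172.46].

### API

Orientations are given as a 3x3 rotation matrix whose columns are the frame's x, y, z axes.
In Python, from bench import ctrl gives the robot as it stands. The module is installed in compiled form; this text tells all that it offers. Calls block until the motion is done:
- ctrl.goto(position, orientation): joint-space move of the TCP to a pose.
- ctrl.move_l(position, vel=0.15, ori=None, contact_N=None): straight line of the TCP; ori=None keeps the orientation; vel is the mean speed in m/s. With contact_N (N) it stops when the force on the tool has changed by that much, and returns True; else False.
- ctrl.movej(angles): joint-space move.
- ctrl.command_gripper(opening): opening from 0.0 (shut) to 1.0 (fully open); the grip force is fixed at half the most; returns when the fingers have stopped.
- ctrl.sleep(seconds).
- ctrl.ik(position, orientation): joint angles nearest the present ones, or None.
- ctrl.read_camera(name): name is "scene" or "top" or "wrist"; returns the picture (420x560x3 uint8, blue, green, red); there is no depth.
- ctrl.camera_params(name): a dict with "fx", "fy", "cx", "cy" (pixels), "pose" (4x4, takes a point from camera to world coordinates); the wrist camera has in their place "T_tool_cam" (4x4, takes a point from camera to tool coordinates, whose origin is the TCP and whose axes are the flange's). Camera axes: x right, y up, looking along -z (the intrinsics and any distortion apply to the point x, -y, -z); pixel columns grow to the right and rows downward; lengths in m; the calibration is good to about 2 mm. A picture is of the moment at which its call begins: read the wrist's pose just before it. camera_params takes no time and is no camera call.
A pose or a line that the arm cannot do raises ctrl.MotionError and nothing moves.
- ctrl.sign_off(): hands the job in; it is judged then, once.
Readings, each from a call of its own:
- ctrl.current_t(): time.
- ctrl.current_q(): joint angles.
- ctrl.current_dq(): joint speeds.
- ctrl.current_effort(): joint torques, N m.
- ctrl.current_tool_pos(): TCP position.
- ctrl.current_eef_rot(): TCP orientation.
- ctrl.current_contact_force(): force on the tool from outside, world axes, zero at the start.
- ctrl.current_wrist_torque(): the same for the moment, N m.
- ctrl.current_grip_width(): opening from 0.0 (shut) to 1.0 (fully open).
- ctrl.current_grasp_force(): force on a finger pad.
Only numpy, scipy, OpenCV 4.12 (cv2) and the standard library are available. Lean on these libraries where they do the work, as an engineer would, in place of code of your own. Each camera call takes 0.05 s, during which the arm holds its last target. There are 200 camera calls.

### The job

Pick the blue teapot lid up from the counter and set it down gently, knob upwards, flat on the green ribs between the four posts of the dish dryer. Then turn the dryer's black timer dial clockwise all the way to its end stop and let go. Leave the two cups where they are.

Things in the scene. Friction and masses are not known exactly. Their poses are not given: they have to be found in the camera images.
- lid: Loose glazed blue ceramic teapot lid, 96 mm across, 56 mm high, 0.1 to 0.25 kg, standing knob up on the counter. Origin: centre of its flat underside; z points up through the knob. The rim flange is 7 mm thick, then the top rises as a dome to 20 mm height at 15 mm radius; the round knob on the axis is 22 to 27 mm in diameter from 24 to 52 mm above the underside, 56 mm at its top.
- dryer: Fixed white dish dryer, a flat box 200 mm (its x) by 340 mm (its y), top deck 50 mm above the counter. Origin: centre of its underside, z up. On its +y half is a green silicone mat with five ribs (tops 62 mm above the counter) and four round green posts; on its -y half is the black timer dial.
- bay (a point): Centre of the lid's place on the dryer, at the height of the rib tops (62 mm above the counter), axes as the dryer's. Four posts of 14 mm diameter stand round it at 44 mm in x and 44 mm in y, their tops 23 mm above this point; the lid lies flat on the ribs between them with about 7 mm to spare.
- dial (a joint): Angle of the timer dial in rad, growing as it turns clockwise seen from above: 0 at one end stop, 2.7 at the clockwise end stop, next to the big red dot. It stays where it is left (friction about 0.1 N m).
- dial_grip (a point): Grip point of the timer dial, on its upright turning axis, 86 mm above the counter; its axes turn with the dial, z up, x along the bar grip towards the white pointer line. The bar grip is 66 mm long (x), 18 mm wide (y) and stands from 62 to 95 mm above the counter, on a round grey skirt of 72 mm diameter whose top is 62 mm above the counter. At joint value 0 its x is the dryer's x.
- cup_a: Loose white ceramic cup, 78 mm across the rim, 65 mm high. Origin: centre of its underside. To be left alone.
- cup_b: Loose brown terracotta cup, 78 mm across the rim, 65 mm high. Origin: centre of its underside. To be left alone.
There are look-alikes about, which are no part of the job. Of the things shaped like the lid, the blue one is meant.

How it is judged (in metres and radians):
On the way, in this order (a step that is already met when the one before it is completed fails the run):
1. the lid lies flat between the posts of the dryer, knob up, let go (horizontal distance between lid and bay below 0.015 m and height (world z) of lid between 0.058 and 0.067 m and angle between lid's own z axis and vertical below 0.08 rad and contact force between the fingers and lid below 0.1 N), for 0.2 s.
2. the timer dial is at its clockwise end stop (value of joint dial above 2.62 rad), for 0.2 s.
At the end, for the whole second after the job is handed in: The lid rests flat (within 0.08 rad, knob up) on the ribs of the dryer within 15 mm of the bay's centre, at rest and released, and the dial stands within 0.08 rad of its clockwise end stop (above 2.62 rad) (horizontal distance between lid and bay below 0.015 m and height (world z) of lid between 0.058 and 0.067 m and angle between lid's own z axis and vertical below 0.08 rad and linear speed of lid below 0.02 m/s and value of joint dial above 2.62 rad); the robot touches nothing.
It fails at once if the lid is dropped (falls free at more than 0.7 m/s) (linear speed of lid above 0.7 m/s and contact force between the fingers and lid below 0.1 N).
It fails at once if the white cup is moved more than 30 mm (distance of cup_a from where it was at the start of the episode above 0.03 m).
It fails at once if the brown cup is moved more than 30 mm (distance of cup_b from where it was at the start of the episode above 0.03 m).
It also fails if it takes over 61 s, if anything falls off the work surface, if the arm or the gripper's body presses on something with over 40 N, if the wrist force passes 120 N, or if a joint passes its speed limit or range.

## Working session

There is one attempt and no reset: what is moved stays moved. The work goes in short steps, each a Python script; the robot and the scene stay as the last script left them, time stands still between calls to the robot, and variables do not carry over. Pictures are saved under pics/ and viewed, at most 12 in all, crops included, and the job is handed in when it is done.

```bash
mkdir -p pics; python3 - <<'E'
from bench import ctrl
import cv2,numpy as np
np.set_printoptions(precision=4,suppress=True)
for n in ("scene","top","wrist"):
    cv2.imwrite(f"pics/{n}0.png",ctrl.read_camera(n)); print(n,ctrl.camera_params(n))
print(ctrl.current_eef_rot(),ctrl.current_t())
E
```

```text
scene {'fx': 419.63270346586154, 'fy': 419.63270346586154, 'cx': 277.09164275491173, 'cy': 207.45020357766413, 'pose': array([[ 0.2401, -0.8052,  0.5422,  1.0929],
       [ 0.9707,  0.2045, -0.1263, -0.2443],
       [-0.0092,  0.5567,  0.8307,  0.8334],
       [ 0.    ,  0.    ,  0.    ,  1.    ]])}
top {'fx': 516.5735594876213, 'fy': 516.5735594876213, 'cx': 275.3691551325314, 'cy': 212.47512693060654, 'pose': array([[-0.0184,  0.991 , -0.1329,  0.4039],
       [-0.9998, -0.018 ,  0.0039, -0.1444],
       [ 0.0014,  0.1329,  0.9911,  1.4854],
       [ 0.    ,  0.    ,  0.    ,  1.    ]])}
wrist {'fx': 366.04798952630557, 'fy': 366.04798952630557, 'cx': 283.3567168750437, 'cy': 204.79461438843737, 'T_tool_cam': array([[-0.0005,  0.9555,  0.295 ,  0.0852],
       [ 1.    ,  0.0006, -0.0002, -0.0005],
       [-0.0003,  0.295 , -0.9555, -0.1712],
       [ 0.    ,  0.    ,  0.    ,  1.    ]])}
[[-0.9521  0.3058 -0.0004]
 [ 0.3058  0.9521 -0.0008]
 [ 0.0001 -0.0009 -1.    ]] 0.15
```

View pics/top0.png

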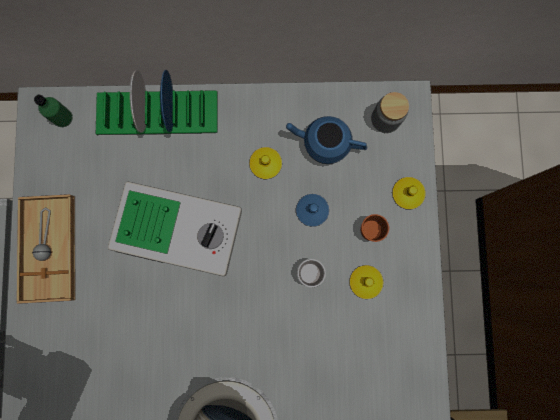

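View pics/scene0.png

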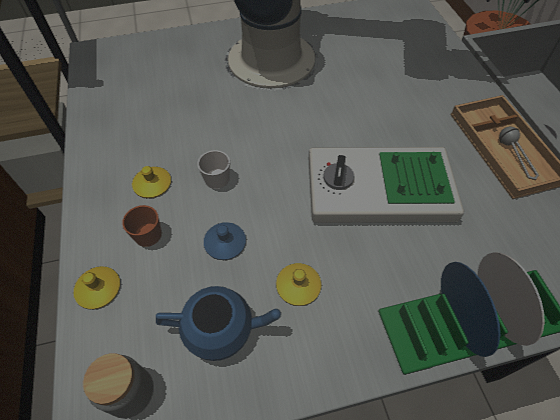

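Top view: blue lid at (313,210) with yellow look-alikes; white cup at (311,272), brown cup at (374,228). The dryer is centred near (175,228), with mat to the left, dial at (211,236) and red dot at (214,253). Next I'll measure the lid, mat and posts, and zoom in on the dryer.

```bash
cat > h.py <<'E'
from bench import ctrl
import cv2,numpy as np
np.set_printoptions(precision=4,suppress=True)
def pose(n):
    p=ctrl.camera_params(n)
    if n!="wrist": return p,p["pose"]
    T=np.eye(4);T[:3,:3]=ctrl.current_eef_rot();T[:3,3]=ctrl.current_tool_pos()
    return p,T@p["T_tool_cam"]
def ray(pp,uv,z):
    p,T=pp
    d=T[:3,:3]@np.array([(uv[0]-p["cx"])/p["fx"],-(uv[1]-p["cy"])/p["fy"],-1])
    return T[:3,3]+d*(z-T[2,3])/d[2]
def blobs(im,lo,hi,amin):
    m=cv2.inRange(cv2.cvtColor(im,cv2.COLOR_BGR2HSV),lo,hi)
    m=cv2.morphologyEx(m,cv2.MORPH_OPEN,np.ones((3,3)))
    cs=cv2.findContours(m,cv2.RETR_EXTERNAL,cv2.CHAIN_APPROX_NONE)[0]
    return [c for c in cs if cv2.contourArea(c)>amin]
E
python3 - <<'E'
from h import *
for n in("top","scene"):
    im=cv2.imread(f"pics/{n}0.png");pp=pose(n)
    for c in blobs(im,(95,80,30),(125,255,255),200):
        (u,v),ax,_=cv2.fitEllipse(c); print(n,"blue",(u,v),ax,ray(pp,(u,v),.01))
    for c in blobs(im,(50,80,30),(85,255,255),1500):
        r=cv2.minAreaRect(c);P=np.array([ray(pp,q,.053) for q in cv2.boxPoints(r)])
        print(n,"green",r[0],P[:,:2].round(3).tolist(),P.mean(0))
im=cv2.imread("pics/top0.png")
cv2.imwrite("pics/z.png",cv2.resize(im[170:290,100:260],None,fx=5,fy=5,interpolation=cv2.INTER_CUBIC))
E
```

```text
top blue (312.1086730957031, 209.6808319091797) (31.191553115844727, 31.876131057739258) [ 0.6079 -0.2563  0.01  ]
top blue (326.661376953125, 139.05331420898438) (42.8323860168457, 67.60867309570312) [ 0.8166 -0.3049  0.01  ]
top blue (166.07225036621094, 99.97843933105469) (10.980533599853516, 61.59490203857422) [0.9444 0.1679 0.01  ]
top green (147.27871704101562, 221.44839477539062) [[0.523, 0.297], [0.669, 0.266], [0.632, 0.118], [0.487, 0.151]] [0.5777 0.2078 0.053 ]
top green (193.5, 111.5) [[0.955, 0.145], [0.953, 0.015], [0.831, 0.015], [0.833, 0.144]] [0.8931 0.0797 0.053 ]
scene blue (264.341064453125, 317.9900817871094) (9.234735488891602, 35.7763786315918) [ 0.8085 -0.2081  0.01  ]
scene blue (480.9588317871094, 325.48699951171875) (34.283241271972656, 59.48662185668945) [0.9276 0.2044 0.01  ]
scene blue (207.5594482421875, 319.39727783203125) (62.536617279052734, 80.83837127685547) [ 0.7836 -0.3193  0.01  ]
scene blue (224.20643615722656, 240.6013946533203) (35.382850646972656, 41.1265754699707) [ 0.6132 -0.2558  0.01  ]
scene green (425.8742370605469, 332.033935546875) [[0.859, 0.006], [0.856, 0.17], [0.982, 0.141], [0.981, -0.008]] [0.9198 0.0772 0.053 ]
scene green (416.5, 177.0) [[0.487, 0.158], [0.531, 0.33], [0.666, 0.261], [0.626, 0.103]] [0.5776 0.213  0.053 ]
```

View pics/z.png

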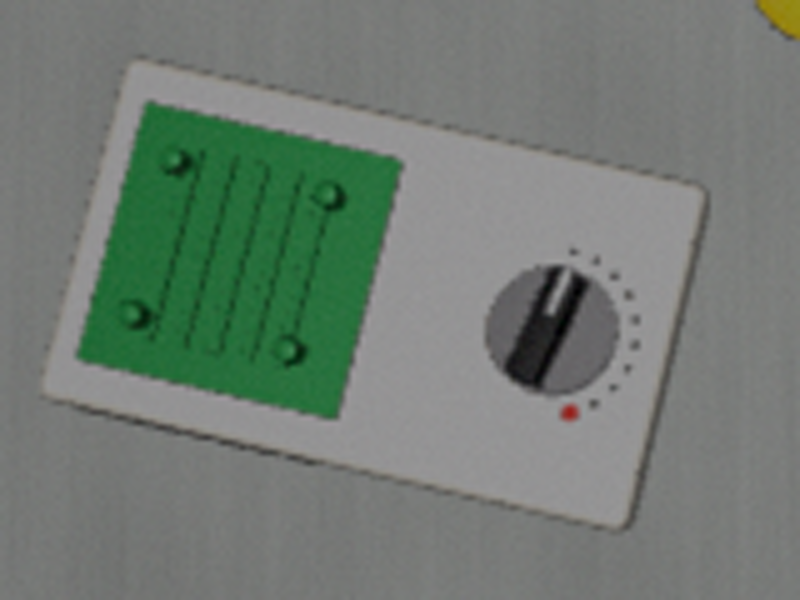

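The mat has four posts, zoom (176,160), (330,195), (290,350), (135,314). The white pointer at (565,285) points almost along dryer x, so the dial is near 0, and the red dot is at (570,412). Dryer yaw ≈ -13°. Next come wrist looks at the dryer, then the lid.

```bash
cat >> h.py <<'E'
def R(yaw): # tool down; tool y at world yaw+90deg
    c,s=np.cos(np.radians(yaw)),np.sin(np.radians(yaw))
    return np.array([[-c,-s,0],[-s,c,0],[0,0,-1.]])
E
python3 - <<'E'
from h import *
import pickle
for n,p in(("wd",[.57,.13,.28]),("wl",[.609,-.256,.2])):
    ctrl.goto(p,R(-13)); pp=pose("wrist"); im=ctrl.read_camera("wrist")
    cv2.imwrite(f"pics/{n}.png",im); pickle.dump(pp,open(n+".pkl","wb"))
    print(ctrl.current_t(),ctrl.current_q())
for c in blobs(im,(95,80,30),(125,255,255),800):
    (u,v),ax,_=cv2.fitEllipse(c); print("blue",(u,v),ax,ray(pp,(u,v),.01))
E
```

```text
2.3583 [  7.0718  21.7593  77.515    0.0093  80.7379 -69.9846]
3.875 [ -27.8618   31.8627   72.6339    0.0152   75.4765 -104.9507]
blue (267.57464599609375, 364.9813232421875) (54.201080322265625, 182.43666076660156) [ 0.8263 -0.3244  0.01  ]
blue (283.9076843261719, 176.08749389648438) (88.53487396240234, 90.96875762939453) [ 0.6057 -0.2537  0.01  ]
```

View pics/wd.png

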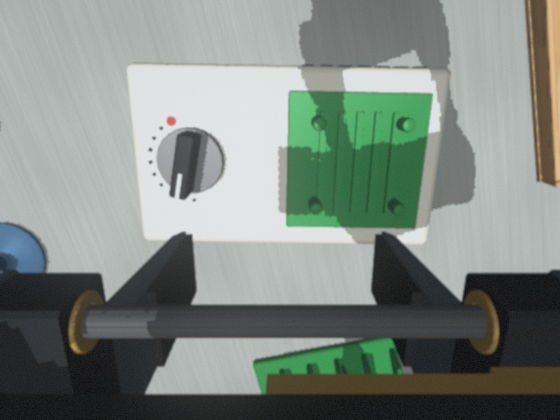

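View pics/wl.png

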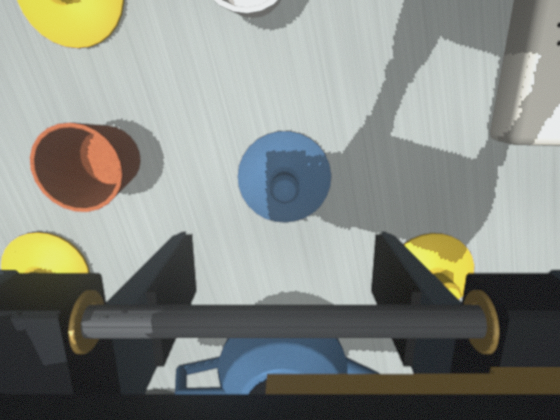

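Wrist views: lid centred at (284,176), knob at (285,187), gripper body clear of the brown cup. On the dryer: post tops near (319,123), (407,125), (397,208), (315,206), mat corners (289,91), (432,95), (416,227), (287,226), dial bar near (186,165) with pointer at (179,186).

```bash
python3 - <<'E'
from h import *
import pickle
wd=pickle.load(open("wd.pkl","rb"));wl=pickle.load(open("wl.pkl","rb"))
print("knob",ray(wl,(285,187),.053), "top",ray(pose("top"),(313,208),.053),"scene",ray(pose("scene"),(223,231),.053))
P=np.array([ray(wd,q,.085) for q in[(319,123),(407,125),(397,208),(315,206)]])[:,:2]
print("posts",P,P.mean(0),[np.linalg.norm(P[i]-P[i-1]) for i in range(4)])
def yaw(a,b):d=b-a;return np.degrees(np.arctan2(d[1],d[0]))
print("yaw",yaw(P[0],P[3]),yaw(P[1],P[2]),yaw(P[0],P[1])-90,yaw(P[3],P[2])-90)
Z=np.array([[176,160],[330,195],[290,350],[135,314]])/5+[100,170]
Q=np.array([ray(pose("top"),q,.085) for q in Z])[:,:2];print("top posts",Q.mean(0))
im=cv2.imread("pics/wd.png")
c=max(blobs(im[60:250,250:460],(50,80,30),(85,255,255),1000),key=cv2.contourArea)+[250,60]
c=cv2.approxPolyDP(cv2.convexHull(c),8,True)[:,0]
M=np.array([ray(wd,q,.053) for q in c])[:,:2];print("mat px",c.tolist(),M,M.mean(0))
D=np.array([ray(wd,q,.05) for q in[(129,66),(447,71),(426,243),(145,241)]])[:,:2]
print("box",D,D.mean(0),[np.linalg.norm(D[i]-D[i-1]) for i in range(4)],yaw(D[0],D[1])-90,yaw(D[3],D[2])-90)
# dial: skirt (z .062) ellipse and black bar
g=im[100:215,135:240];h=cv2.cvtColor(g,cv2.COLOR_BGR2HSV)
m=cv2.inRange(h,(0,0,0),(180,90,185));m=cv2.morphologyEx(m,cv2.MORPH_OPEN,np.ones((7,7)))
cs=max(cv2.findContours(m,0,1)[0],key=cv2.contourArea)+[135,100];e=cv2.fitEllipse(cv2.convexHull(cs))
print("skirt",e,ray(wd,e[0],.062))
cv2.imwrite("pics/z2.png",cv2.resize(im[100:215,130:240],None,fx=5,fy=5,interpolation=cv2.INTER_CUBIC))
E
```

```text
knob [ 0.6062 -0.2529  0.053 ] top [ 0.6067 -0.2557  0.053 ] scene [ 0.6141 -0.2537  0.053 ]
posts [[0.5229 0.1771]
 [0.5442 0.2609]
 [0.627  0.2397]
 [0.6055 0.1563]] [0.5749 0.2085] [np.float64(0.08516473626180947), np.float64(0.08640177810156933), np.float64(0.08545703638946697), np.float64(0.08616547082669711)]
yaw -14.150470322784086 -14.30958038969861 -14.250494515933951 -14.444916106681077
top posts [0.5749 0.2019]
mat px [[290, 92], [431, 94], [413, 227], [287, 224]] [[0.4884 0.1564]
 [0.5233 0.299 ]
 [0.6664 0.2626]
 [0.63   0.121 ]] [0.577  0.2097]
box [[ 0.4264  0.0009]
 [ 0.5045  0.3186]
 [ 0.6914  0.276 ]
 [ 0.6142 -0.0476]] [0.5591 0.137 ] [np.float64(0.19398470610040372), np.float64(0.3271705574202312), np.float64(0.1917131795366389), np.float64(0.33270279047881923)] -13.818950270712492 -13.425555169391743
skirt ((190.49655151367188, 161.3123016357422), (67.60777282714844, 71.09344482421875), 174.658203125) [0.5337 0.0366 0.062 ]
```

View pics/z2.png

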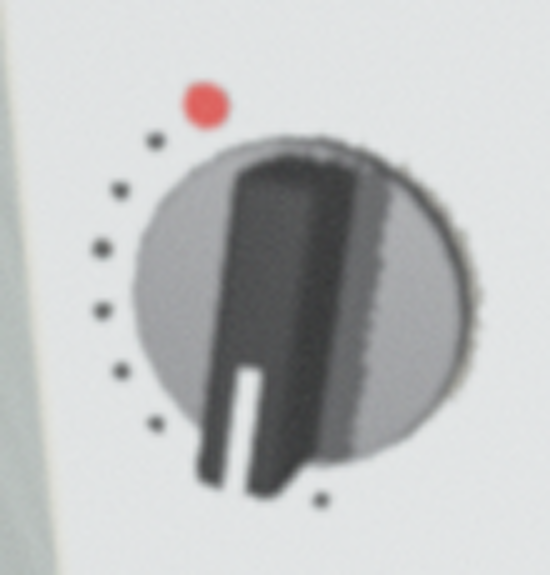

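Pointer is down-left, so the dial is slightly past 0. Scales come out about 2% short off-centre, so I'll take centred closer looks over the bay and dial before grasping.

```bash
python3 - <<'E'
from h import *
import pickle
for n,p in(("wb",[.575,.206,.22]),("wt",[.533,.035,.22])):
    p=np.array(p)-np.r_[0.035*np.cos(np.radians(14)),-.035*np.sin(np.radians(14)),0]
    ctrl.goto(p,R(-14)); ctrl.sleep(.2); pp=pose("wrist"); im=ctrl.read_camera("wrist")
    cv2.imwrite(f"pics/{n}.png",im); pickle.dump(pp,open(n+".pkl","wb"))
    print(ctrl.current_t(),pp[1][:3,3])
ims=[cv2.imread(f"pics/{n}.png")[40:260,160:400] for n in("wb","wt")]
cv2.imwrite("pics/z3.png",cv2.resize(np.vstack(ims)[:, :],None,fx=1.36,fy=1.36) if 0 else cv2.resize(np.hstack(ims),None,fx=1.66,fy=1.66,interpolation=cv2.INTER_CUBIC))
E
```

```text
5.8583 [0.4586 0.2341 0.3911]
6.8417 [0.4165 0.0644 0.3911]
```

View pics/z3.png

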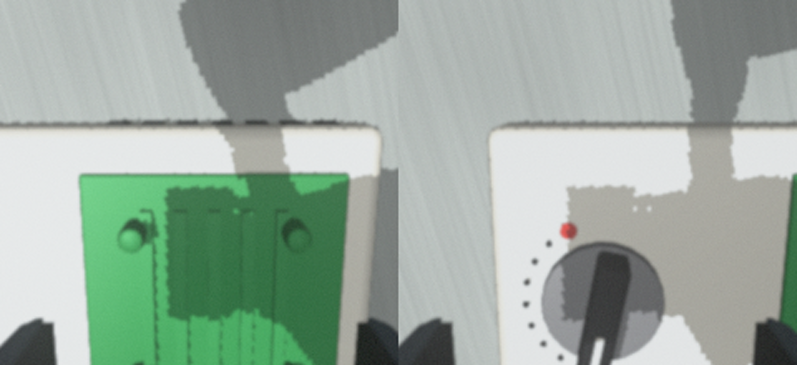

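The shift was the wrong way, but two front post tops are clear, at full-image (238,183) and (340,183). The dial skirt centre is at (283,221) and the bar axis runs from about (290,195) to (276,255). I'll compute from these.

```bash
python3 - <<'E'
from h import *
import pickle
wb=pickle.load(open("wb.pkl","rb"));wt=pickle.load(open("wt.pkl","rb"))
a,b=[ray(wb,q,.085)[:2] for q in[(238.3,183.4),(339.5,183.4)]]
d=b-a;y=np.degrees(np.arctan2(d[1],d[0]))-90
ex=np.array([np.cos(np.radians(y)),np.sin(np.radians(y))])
print("posts",a,b,np.linalg.norm(d),"yaw",y,"bay",(a+b)/2+.044*ex)
im=cv2.imread("pics/wt.png")
g=cv2.cvtColor(im,cv2.COLOR_BGR2GRAY)
x0,y0=235,175
print("skirt fixed",ray(wt,(283.5,220.7),.062), "L/R edges",ray(wt,(160+(542-398)/1.66,221),.062),ray(wt,(160+(664-398)/1.66,221),.062))
m=(g<75).astype(np.uint8)[170:275,225:340]
c=max(cv2.findContours(m,0,1)[0],key=cv2.contourArea)+[225,170]
r=cv2.minAreaRect(c);print("bar",r)
P=np.array([ray(wt,q,.095)[:2] for q in cv2.boxPoints(r)]);print(P,P.mean(0))
hsv=cv2.cvtColor(im,cv2.COLOR_BGR2HSV)
w=(g[170:275,225:340]>150)&(hsv[170:275,225:340,1]<40)
cv2.imwrite("pics/z4.png",cv2.resize(im[165:290,210:360],None,fx=5,fy=4.8,interpolation=cv2.INTER_CUBIC))
E
```

```text
posts [0.5222 0.1783] [0.5434 0.2627] 0.0870030776341544 yaw -14.08746385282707 bay [0.5754 0.2098]
skirt fixed [0.5307 0.0363 0.062 ] L/R edges [0.5225 0.0022 0.062 ] [0.5394 0.0703 0.062 ]
bar ((283.29022216796875, 229.8121795654297), (21.581499099731445, 75.91938018798828), 12.094757080078125)
[[0.5556 0.0129]
 [0.4926 0.0434]
 [0.5007 0.0596]
 [0.5644 0.0301]] [0.5283 0.0365]
```

View pics/z4.png

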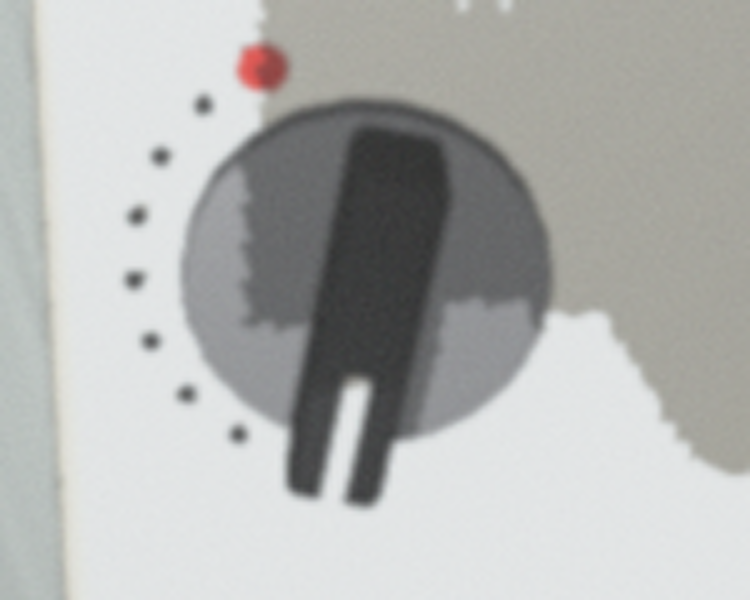

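```bash
python3 - <<'E'
from h import *
L=[.606,-.2535]
ctrl.goto([*L,.12],R(-14))
print(ctrl.move_l([*L,.026],vel=.1,contact_N=8),ctrl.current_tool_pos())
ctrl.command_gripper(0.0)
print(ctrl.current_grip_width()*91,ctrl.current_grasp_force(),ctrl.current_contact_force())
ctrl.move_l([*L,.16],vel=.1)
print(ctrl.current_grip_width()*91,ctrl.current_grasp_force(),ctrl.current_contact_force(),ctrl.current_t())
cv2.imwrite("pics/s1.png",ctrl.read_camera("scene"));
E
```

```text
False [ 0.6064 -0.2537  0.0267]
24.569466623728147 29.999979017302394 [0.7149 0.3506 0.2407]
24.575054836723083 29.999695516889915 [-0.2828  0.695  -1.2533] 11.7083
```

View pics/s1.png

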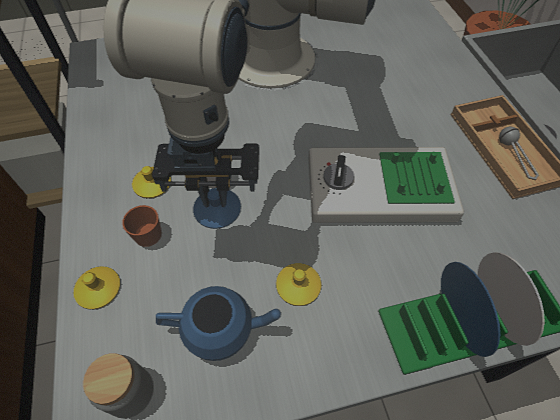

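Lid held level by the knob at (216,205), cups untouched. Now I'll place it.

```bash
python3 - <<'E'
from h import *
B=[.5752,.2095]
ctrl.goto([*B,.18],R(-14))
ctrl.move_l([*B,.1],vel=.1); ctrl.sleep(.2)
print(ctrl.move_l([*B,.085],vel=.015,contact_N=2.5),ctrl.current_tool_pos(),ctrl.current_contact_force())
ctrl.command_gripper(0.55)
print(ctrl.current_grasp_force(),ctrl.current_grip_width(),ctrl.current_tool_pos())
ctrl.move_l([*B,.2],vel=.12)
ctrl.goto([.60,.17,.28],R(-14))
pp=pose("wrist");im=ctrl.read_camera("wrist");cv2.imwrite("pics/wp.png",im)
for c in blobs(im,(95,80,30),(125,255,255),800):
    (u,v),ax,_=cv2.fitEllipse(c); print("blue",(u,v),ax,ray(pp,(u,v),.068))
print(ctrl.current_t(),ctrl.current_q())
# dial plan: yaw of bar start -25.7, end -14.1-154.7
q=ctrl.current_q()
for y0 in(-26,154):
    s=ctrl.ik([.531,.0363,.067],R(y0)); e=ctrl.ik([.531,.0363,.067],R(y0-146)); print(y0,s,e)
E
```

```text
True [0.5751 0.2095 0.0879] [-0.7282  0.2174  5.456 ]
0.0 0.550223727616294 [0.5746 0.2093 0.0874]
blue (314.71649169921875, 144.06228637695312) (88.37086486816406, 90.77534484863281) [0.576 0.209 0.068]
17.5417 [ 10.3274  25.2021  71.9598   0.0071  82.9297 -65.6547]
-26 [ -2.5187  32.1641  99.0997  -0.      48.7362 -66.5187] [-2.5187 32.1641 99.0997 -0.     48.7362 79.4813]
154 [ -2.5187  32.1641  99.0997  -0.      48.7362 113.4813] [  -2.5187   32.1641   99.0997   -0.       48.7362 -100.5187]
```

View pics/wp.png

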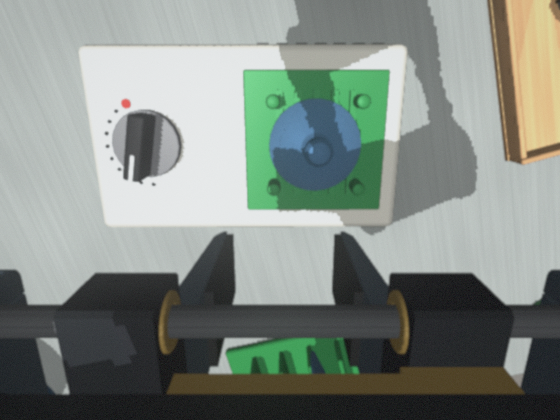

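Lid sits flat between the four posts at (.576,.209). Now the dial: grip the bar and turn joint 6 only.

```bash
python3 - <<'E'
from h import *
D=[.531,.0363]
ctrl.goto([*D,.15],R(-25.7))
print(ctrl.move_l([*D,.068],vel=.08,contact_N=8),ctrl.current_tool_pos())
ctrl.command_gripper(0.0)
print("width",ctrl.current_grip_width()*91,ctrl.current_grasp_force(),ctrl.current_contact_force())
q=np.array(ctrl.current_q());t0=q[5]
for a in [*range(15,136,15),138,141,144,146]:
    q[5]=t0+a; ctrl.movej(q.tolist())
    if a>100: print(a,ctrl.current_q()[5]-t0,ctrl.current_wrist_torque(),ctrl.current_contact_force())
print(ctrl.current_t(),ctrl.current_grip_width()*91)
E
```

```text
False [0.5314 0.0363 0.0684]
width 17.821663061034815 29.990852773189545 [0.4254 4.4246 2.8977]
105 105.05156770852079 [ 2.9481 -5.1762 -0.0621] [ 30.2129  16.1285 -29.0819]
120 120.05109298608369 [ 1.6717 -5.6274 -0.0374] [ 33.257    8.2963 -32.3698]
135 135.05173123326068 [ 0.1256 -5.8954 -0.0504] [ 35.186   -0.287  -34.3808]
138 138.03773593727738 [-0.1835 -5.9089 -0.0253] [ 35.4754  -1.3094 -34.6969]
141 141.03570545235013 [-0.4872 -5.9649 -0.066 ] [ 34.5559  -2.8027 -35.2228]
144 144.00738944707592 [-0.8853 -5.8304  0.7588] [ 35.0017  -4.5255 -33.8899]
146 145.98995465681034 [-1.0428 -5.4253  0.9838] [ 32.5759  -4.1157 -28.9298]
24.425 18.73171666070288
```

The end stop is felt (torque rising to 1 N m). Release, retreat and verify.

```bash
python3 - <<'E'
from h import *
q=np.array(ctrl.current_q());q[5]-=1.5;ctrl.movej(q.tolist())
ctrl.command_gripper(0.5)
p=ctrl.current_tool_pos();print(ctrl.current_contact_force())
ctrl.move_l([p[0],p[1],.2],vel=.1)
ctrl.goto([.57,.08,.26],R(-14)); ctrl.sleep(.2)
pp=pose("wrist");im=ctrl.read_camera("wrist")
for c in blobs(im,(95,80,30),(125,255,255),800):
    (u,v),ax,_=cv2.fitEllipse(c); print("blue",(u,v),ax,ray(pp,(u,v),.068))
D=ray(pp,(0,0),0) # dial centre pixel
d=np.linalg.inv(pp[1])@np.array([.531,.0363,.095,1]);P=pp[0]
u,v=P["cx"]-P["fx"]*d[0]/d[2],P["cy"]+P["fy"]*d[1]/d[2];u,v=int(u),int(v)
g=cv2.cvtColor(im,cv2.COLOR_BGR2GRAY)[v-50:v+50,u-50:u+50]
c=max(cv2.findContours((g<75).astype(np.uint8),0,1)[0],key=cv2.contourArea)+[u-50,v-50]
r=cv2.minAreaRect(c);B=np.array([ray(pp,k,.095)[:2] for k in cv2.boxPoints(r)])
e=[B[1]-B[0],B[2]-B[1]];e=max(e,key=np.linalg.norm);a=np.degrees(np.arctan2(e[1],e[0]))
print("bar",r,"yaw",a,"dial rad (mod pi)",np.radians((-14.1-a)%180),ctrl.current_t())
cv2.imwrite("pics/z5.png",cv2.resize(im[max(0,v-75):v+75,max(0,u-100):u+300],None,fx=2,fy=2))
E
```

```text
[ 0.2475 -0.1514 -0.6155]
blue (60.11748123168945, 378.0544128417969) (32.51158905029297, 39.765777587890625) [ 0.7439 -0.2437  0.068 ]
blue (410.88677978515625, 154.46902465820312) (89.54731750488281, 98.60685729980469) [0.5759 0.2091 0.068 ]
bar ((235.88807678222656, 154.03176879882812), (66.1659164428711, 7.118540287017822), 62.85031509399414) yaw 11.406774396381232 dial rad (mod pi) 2.6964154588095517 29.3417
```

View pics/z5.png

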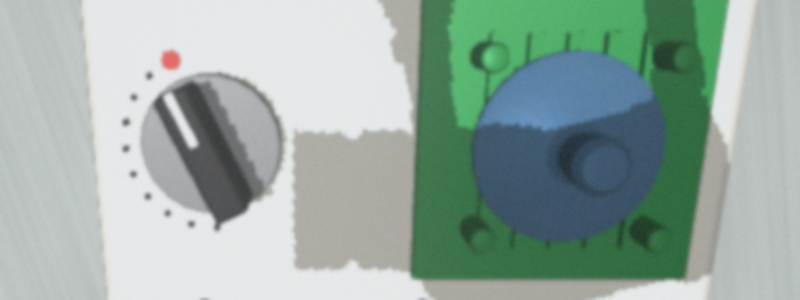

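The pointer is at the red dot (dial ≈ 2.70 rad) and the lid is flat in its bay. Hand in.

```bash
python3 -c "
from bench import ctrl
print(ctrl.sign_off())"
```

```text
the job is handed in; nothing more can be done
None
```

The job is handed in, with no verdict returned: the last wrist picture put the lid flat between the posts about 1 mm from the measured bay centre and the dial at about 2.70 rad by the red dot, both let go, and I never went near the cups (about 30 s of the 61 s used).

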